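# Pour the relays into the parts dish

## Robot

A 6-joint arm with a two-finger parallel gripper is mounted at the origin on a cart in front of the work surface, level with it; the furniture and walls round the work are solid. World frame = base frame: x ahead of the robot, y to its left, z up, the work surface at z = 0. Lengths are in mm, angles in rad, forces in N, time in s.
With the tool pointing down it reaches from about 250 to 850 mm from the base axis. Payload 12.5 kg.
Tool frame: the origin (TCP) lies on the centre line of the jaws, within the pads' length; the fingertips stand 11 mm ahead of it and the grasp point (between the pads) lies 8 mm behind it; z points along the fingers, y is the line along which they close (so a half turn about z gives the same grasp; the last joint's range is limited). The gripper opens to 93 mm and grips with 3 to 60 N. Pads are 15 mm wide; open, the fingers measure 128 mm over their backs; the gripper's body (75 mm by 188 mm) begins 65 mm behind the grasp point.
Start: joints at [-1.431, 0.351, 1.652, -0, 1.139, -0.085], TCP at [122.622, -536.142, 229.633] pointing down, gripper open.
Joint ranges: [-2.75, 2.75], [-0.79, 2.1], [0.01, 2.65], [-1.57, 4.71], [0.07, 3.14], [-2.87, 2.87]. Speed limits (rad/s): [2.22, 2.22, 2.79, 3.14, 3.14, 3.14].

## Interface

Orientations are given as [roll, pitch, yaw] about the fixed x, y, z axes, in that order (R = Rz(yaw) Ry(pitch) Rx(roll)).
In Python, from workcell import read_state, imaging, bot gives the robot as it stands. The module is installed in compiled form; this text tells all that it offers.
- The arm moves only by the tool jog_arm, never from a script. Its argument "moves" is a list of rows, each a list of 5 numbers: the shift along the tool's x, y, z in cm, then the turn about the tool's z in rad, then the opening, from -1 (shut) to 1 (fully open). A call has 1 to 12 rows; each row shifts and turns the commanded pose from where the row before left it, along the tool's axes as they then stand; what a row does not reach is not made up. A row lasts 1/12 s, in which the tool goes at most 41.7 mm and 7.16 degrees, less where a joint would pass 70% of its speed; a pose out of reach is approached as far as the arm can. A call is refused whole if a number of a shift passes 4.17 or a number of a turn 0.125, either way. A call with a gripper value outside its range is refused whole. The fingers move at their own pace and stop on an object; "squeeze" is the grip in N (left out, the last holds). Time passes only in rows, so rows that do not move let the fingers close. It gives the time, the measured TCP pose, the force, the opening and the grip force at its end, in the units of the state.
- read_state(): the state, without advancing time (a new reading comes with each control period).
- imaging.capture(name): name is "scene" or "top" or "wrist"; returns (picture, depth): 384x512x3 uint8, red, green, blue; 384x512 float32, mm along the optical axis (not along the pixel's ray), 0 where there is no reading.
- imaging.calibration(name): a dict with "camera_matrix" (3x3 intrinsics, pixels), "rvec" (rotation vector, rad) and "tvec" (3), from world to camera coordinates, as OpenCV has them. Camera axes: x right, y down, z forward; pixel columns grow to the right and rows downward; lengths in mm; the calibration is good to about 2 mm. A picture is of the moment at which its call begins: read the wrist's pose just before it. calibration takes no time and is no camera call; for the wrist camera it gives the pose at the moment of the call.
- bot.sign_off(): hands the job in; it is judged then, once.
The state is a dict: "time_s": time; "qpos": joint angles; "qd": joint speeds; "joint_torque": joint torques, N m; "position": TCP position; "tcp_rot": TCP orientation; "wrist_force": force on the tool from outside, world axes, zero at the start; "moment": the same for the moment, N m; "opening": finger opening in mm; "grip_force": force on a finger pad.
Only numpy, scipy, OpenCV 4.12 (cv2) and the standard library are available. Lean on these libraries where they do the work, as an engineer would, in place of code of your own. Each camera call takes 0.05 s, during which the arm holds its last target. There are 200 camera calls.

## Task

Pick up the orange parts cup, hold it over the round metal dish and pour all five black relays out of it into the dish. Then set the empty orange cup back on the bench, upright and clear of the dish. Leave the grey cup with the tan plugs where it stands.

Things in the scene. Friction and masses are not known exactly. Their poses are not given: they have to be found in the camera images.
- orange_cup_mid (a point): ORANGE scoop-fronted open plastic cup, 50 wide (y), 70 high, walls 3 mm. Point: centre, 35 mm above the underside; z up. Flat parallel sides at y = +-25 mm (grasp across them); upright back at x = +27; front (-x) is a sloped spout, 20 mm ahead of the point at the foot, lip 58 mm ahead at the mouth. About 0.12 kg; holds 5 relays. Tipped spout-down, it empties at 80 to 90 degrees.
- grey_cup_mid (a point): GREY scoop-fronted open plastic cup, 50 wide (y), 70 high, walls 3 mm. Point: centre, 35 mm above the underside; z up. Flat parallel sides at y = +-25 mm (grasp across them); upright back at x = +27; front (-x) is a sloped spout, 20 mm ahead of the point at the foot, lip 58 mm ahead at the mouth. Holds two tan plugs; a bystander.
- dish: round metal parts dish, fixed to the bench, outer diameter 180 mm, upright wall 3 mm thick, rim 53 mm and inner floor 7 mm above the bench. Origin on its axis at bench height; z up.
- relay_0_mid (a point): small black relay, a block 11 x 26 x 9 mm, 12 g; point at its centre, z through its 9 mm thickness. Starts in the orange cup.
- relay_1_mid (a point): small black relay, a block 11 x 26 x 9 mm, 12 g; point at its centre, z through its 9 mm thickness. Starts in the orange cup.
- relay_2_mid (a point): small black relay, a block 11 x 26 x 9 mm, 12 g; point at its centre, z through its 9 mm thickness. Starts in the orange cup.
- relay_3_mid (a point): small black relay, a block 11 x 26 x 9 mm, 12 g; point at its centre, z through its 9 mm thickness. Starts in the orange cup.
- relay_4_mid (a point): small black relay, a block 11 x 26 x 9 mm, 12 g; point at its centre, z through its 9 mm thickness. Starts in the orange cup.

How it is judged (in metres and radians):
On the way:
1. the orange cup is held over the dish and tipped well over (more than 50 degrees) (angle between orange_cup_mid's own z axis and vertical above 0.87 rad and height (world z) of orange_cup_mid above 0.07 m and horizontal distance between orange_cup_mid and dish below 0.16 m), for 0.1 s.
At the end, for the whole second after the job is handed in: All five relays lie inside the dish (centres within 88 mm of its axis and below its rim); the orange cup stands upright on the bench (within 10 degrees), beside the dish and not in it (horizontal distance between each of relay_0_mid, relay_1_mid, relay_2_mid, relay_3_mid, relay_4_mid and dish below 0.088 m and height (world z) of each of relay_0_mid, relay_1_mid, relay_2_mid, relay_3_mid, relay_4_mid below 0.048 m and angle between orange_cup_mid's own z axis and vertical below 0.17 rad and height (world z) of orange_cup_mid below 0.043 m and horizontal distance between orange_cup_mid and dish above 0.105 m); the robot touches nothing.
It fails at once if the grey cup is shifted by more than 30 mm or tipped by more than 20 degrees (distance of grey_cup_mid from where it was at the start of the episode above 0.03 m or angle between grey_cup_mid's own z axis and vertical above 0.35 rad).
It also fails if it takes over 61 s, if anything falls off the work surface, if the arm or the gripper's body presses on something with over 40 N, if the wrist force passes 120 N, or if a joint passes its speed limit or range.

## Working session

There is one attempt and no reset: what is moved stays moved. The work goes in short steps, Python scripts to look and compute and a tool call to move; the robot and the scene stay as the last step left them, time stands still between calls to the robot, and variables do not carry over. Pictures are saved under pics/ and viewed, at most 10 in all, crops included, and the job is handed in when it is done.

Besides the shell and the picture viewer there is one more tool, called after "Emit:" in YAML: its name, and indented under it one key for each argument. jog_arm: Moves the arm, as the interface text tells. Its arguments: {"type":"object","properties":{"moves":{"type":"array"},"squeeze":{"type":"number"}},"required":["moves"]}

```bash
mkdir -p pics; cat > h.py <<'E'
import numpy as np, cv2
from workcell import read_state, imaging, bot
def cal(n):
    c=imaging.calibration(n); R=cv2.Rodrigues(np.array(c["rvec"],float))[0]
    return np.array(c["camera_matrix"]),R,np.array(c["tvec"],float).ravel()
def world(n,d):
    K,R,t=cal(n); v,u=np.mgrid[:d.shape[0],:d.shape[1]]
    p=np.stack([(u-K[0,2])/K[0,0]*d,(v-K[1,2])/K[1,1]*d,d],-1)
    return (p-t)@R
def save(f,im): cv2.imwrite('pics/'+f,im[:,:,::-1])
E
python3 - <<'E'
from h import *
s=read_state(); print(s["time_s"],s["position"],s["tcp_rot"],s["opening"])
for n in("top","scene"):
    im,d=imaging.capture(n); save(n+'0.png',im); np.savez(n+'0.npz',im=im,d=d,w=world(n,d))
    hsv=cv2.cvtColor(im,cv2.COLOR_RGB2HSV); m=(hsv[...,0]>5)&(hsv[...,0]<22)&(hsv[...,1]>150)&(hsv[...,2]>100)
    w=world(n,d)[m&(d>0)]; print(n,len(w),np.percentile(w,[2,50,98],axis=0).round())
E
```

```text
0.0 [ 122.58192972 -535.83817372  229.11450025] [-3.14046266e+00 -1.18007752e-04  2.24771657e-01] 92.75071686719735
top 1345 [[ 407. -775. -201.]
 [ 683. -299.   27.]
 [1201.  726.   73.]]
scene 2188 [[ 476. -357.    4.]
 [ 549. -313.   36.]
 [ 870.  346.   73.]]
```

View pics/top0.png

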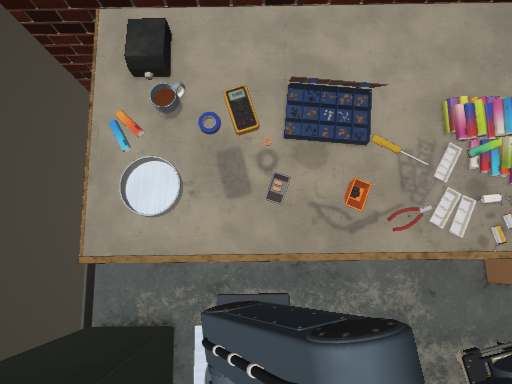

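View pics/scene0.png

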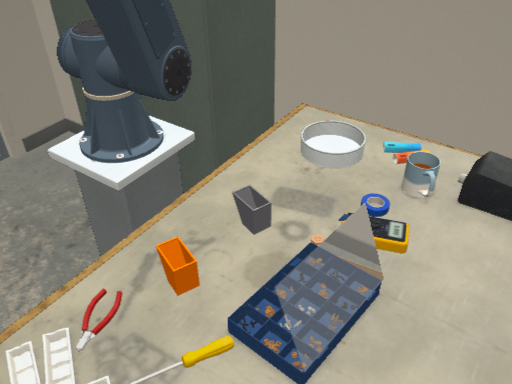

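The top view shows the orange cup at about (358,194), the grey cup at (278,188) and the dish at (150,186). In the scene view the orange cup is at (178,265), the grey cup at (252,210) and the dish at (333,143).

```bash
python3 - <<'E'
from h import *
for n,bo,bg in(("top",(335,170,385,220),(260,165,300,215)),("scene",(145,225,215,305),(225,175,280,240))):
    z=np.load(n+'0.npz'); w=z['w']; d=z['d']
    for nm,b in(("orange",bo),("grey",bg)):
        p=w[b[1]:b[3],b[0]:b[2]].reshape(-1,3); p=p[(d[b[1]:b[3],b[0]:b[2]].ravel()>0)]
        r=p[(p[:,2]>60)&(p[:,2]<80)]; q=cv2.minAreaRect(r[:,:2].astype(np.float32))
        print(n,nm,len(r),r.mean(0).round(),q, cv2.boxPoints(q).round().tolist())
        f=p[(p[:,2]>12)&(p[:,2]<30)]; 
        if len(f): print('  low',len(f),f.mean(0).round(), cv2.boxPoints(cv2.minAreaRect(f[:,:2].astype(np.float32))).round().tolist())
z=np.load('top0.npz');p=z['w'][145:225,105:195].reshape(-1,3);p=p[(p[:,2]>40)&(p[:,2]<65)]
print('dish',cv2.minEnclosingCircle(p[:,:2].astype(np.float32)),len(p))
a=cv2.resize(z['im'][160:225,250:395],None,fx=5,fy=5,interpolation=2); save('crop.png',a)
E
```

```text
top orange 181 [ 514. -319.   70.] ((515.0018920898438, -318.4110107421875), (51.741966247558594, 86.94637298583984), 67.1628646850586) [[465.0, -325.0], [545.0, -359.0], [565.0, -311.0], [485.0, -278.0]]
  low 153 [ 529. -325.   20.] [[490.0, -333.0], [543.0, -355.0], [563.0, -311.0], [510.0, -288.0]]
top grey 158 [533. -86.  71.] ((536.3809204101562, -86.50371551513672), (51.08492660522461, 86.5008544921875), 70.45726776123047) [[487.0, -96.0], [569.0, -125.0], [586.0, -77.0], [504.0, -48.0]]
  low 77 [546. -89.  19.] [[513.0, -101.0], [569.0, -119.0], [582.0, -79.0], [526.0, -61.0]]
scene orange 474 [ 517. -318.   68.] ((516.1763916015625, -318.3005065917969), (51.84654998779297, 91.07466125488281), 66.54208374023438) [[464.0, -324.0], [548.0, -360.0], [568.0, -313.0], [485.0, -276.0]]
  low 300 [ 532. -326.   22.] [[486.0, -335.0], [549.0, -358.0], [566.0, -311.0], [504.0, -288.0]]
scene grey 392 [539. -88.  68.] ((537.967529296875, -86.69723510742188), (52.651878356933594, 89.81149291992188), 71.14427185058594) [[487.0, -97.0], [572.0, -126.0], [589.0, -76.0], [504.0, -47.0]]
  low 209 [ 558. -100.   22.] [[511.0, -108.0], [574.0, -127.0], [589.0, -75.0], [526.0, -56.0]]
dish ((552.9973754882812, 290.51751708984375), 91.01519012451172) 391
```

View pics/crop.png

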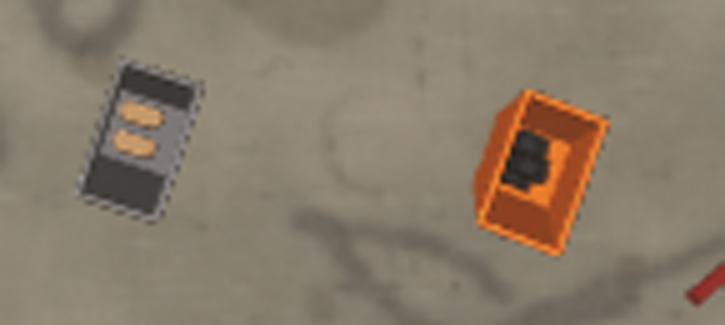

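The cup is at (530,-324), yaw -0.40, with the spout towards the robot. The dish is at (553,290). The tool can only point down, so I'll grip the cup low and near its back. I'll then tip it by pivoting it in the pads against the dish rim, and right it the same way.

Emit:
jog_arm:
  moves:
    - [3.8, -0.9, 0, 0, 1]
    - [3.8, -0.9, 0, 0, 1]
    - [3.8, -0.9, 0, 0, 1]
    - [3.8, -0.9, 0, 0, 1]
    - [3.8, -0.9, 0, 0, 1]
    - [3.8, -0.9, 0, 0, 1]
    - [3.8, -0.9, 0, 0, 1]
    - [3.8, -0.9, 0, 0, 1]
    - [3.8, -0.9, 0, 0, 1]
    - [3.8, -0.9, 0, 0, 1]
    - [3.8, -0.9, 0, 0, 1]
    - [3.7, -0.9, 0, 0, 1]

```text
time_s: 1.1
position: [543.7, -328.1, 229.3]
tcp_rot: [-3.141, 0.0, 0.225]
wrist_force: [-0.3, -0.7, 0.9]
opening: 93.2
grip_force: 0.0
```

Emit:
jog_arm:
  moves:
    - [0, 0, 0, -0.125, 1]
    - [0, 0, 0, -0.125, 1]
    - [0, 0, 0, -0.125, 1]
    - [0, 0, 0, -0.125, 1]
    - [0, 0, 0, -0.125, 1]
    - [0, 0, 0, -0.125, 1]
    - [0, 0, 0, -0.125, 1]
    - [0, 0, 0, -0.125, 1]
    - [0, 0, 0, -0.125, 1]
    - [0, 0, 0, -0.125, 1]

```text
time_s: 1.93
position: [541.9, -329.3, 229.2]
tcp_rot: [-3.141, -0.0, 1.481]
wrist_force: [-0.2, -0.4, 0.2]
opening: 92.7
grip_force: 0.0
```

Emit:
jog_arm:
  moves:
    - [0, 0, 0, -0.125, 1]
    - [0, 0, 0, -0.125, 1]
    - [0, 0, 0, -0.125, 1]
    - [0, 0, 0, -0.125, 1]
    - [0, 0, 0, -0.125, 1]
    - [0, 0, 0, -0.125, 1]
    - [0, 0, 0, -0.125, 1]
    - [0, 0, 0, -0.125, 1]
    - [0, 0, 0, -0.125, 1]
    - [0, 0, 0, -0.125, 1]
    - [0, 0, 0, 0, 1]

```text
time_s: 2.85
position: [541.9, -329.3, 229.2]
tcp_rot: [3.141, -0.001, 2.731]
wrist_force: [-0.6, 0.4, -0.6]
opening: 93.2
grip_force: 0.0
```

```bash
cat >> h.py <<'E'
def go(x,y,z,yaw):
    s=read_state(); p=np.array(s["position"]); R=cv2.Rodrigues(np.zeros(3))[0]
    from scipy.spatial.transform import Rotation as Ro
    r=Ro.from_euler('xyz',s["tcp_rot"]); d=r.inv().apply(np.array([x,y,z])-p)/10
    dy=(yaw-s["tcp_rot"][2]+np.pi)%(2*np.pi)-np.pi
    print("t",round(s["time_s"],2),"pos",p.round(1),"rot",np.round(s["tcp_rot"],3),"shift cm",d.round(2),"turn",round(-dy,3),"q",np.round(s["qpos"],2),"op",round(s["opening"],1))
E
python3 - <<'E'
from h import *
go(542,-329.5,20,2.74)
im,d=imaging.capture("wrist"); w=world("wrist",d); save('w1.png',im)
hsv=cv2.cvtColor(im,cv2.COLOR_RGB2HSV); m=(hsv[...,0]>3)&(hsv[...,0]<22)&(hsv[...,1]>140)&(d>0)&(w[...,2]>62)&(w[...,2]<80)
r=w[m]; q=cv2.minAreaRect(r[:,:2].astype(np.float32)); print(len(r),q,cv2.boxPoints(q).round())
E
```

```text
t 2.85 pos [ 541.9 -329.3  229.2] rot [ 3.141e+00 -1.000e-03  2.731e+00] shift cm [-3.000e-02 -1.000e-02  2.092e+01] turn -0.009 q [-0.62  0.51  1.42 -0.    1.22 -1.78] op 93.2
1320 ((515.2445068359375, -316.7802429199219), (51.09758758544922, 85.43889617919922), 66.98701477050781) [[ 466. -324.]
 [ 545. -357.]
 [ 565. -310.]
 [ 486. -277.]]
```

View pics/w1.png

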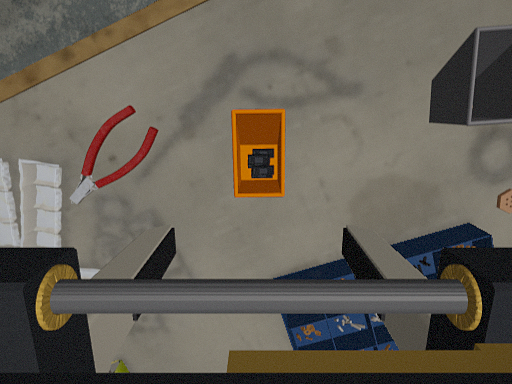

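The wrist view shows the cup at (258,152), square between the jaws. I'll descend and close on it.

Emit:
jog_arm:
  moves:
    - [0, 0, 3, -0.009, 1]
    - [0, 0, 3, 0, 1]
    - [0, 0, 3, 0, 1]
    - [0, 0, 3, 0, 1]
    - [0, 0, 3, 0, 1]
    - [0, 0, 3, 0, 1]
    - [0, 0, 1.8, 0, 1]
    - [0, 0, 1.1, 0, 1]
    - [0, 0, 0, 0, 1]
  squeeze: 30

```text
time_s: 3.65
position: [541.1, -328.7, 18.4]
tcp_rot: [3.141, -0.003, 2.731]
wrist_force: [-0.9, 1.3, 0.4]
opening: 92.9
grip_force: 0.0
```

Emit:
jog_arm:
  moves:
    - [0, 0, 0, 0, -1]
    - [0, 0, 0, 0, -1]
    - [0, 0, 0, 0, -1]
    - [0, 0, 0, 0, -1]
    - [0, 0, 0, 0, -1]
    - [0, 0, 0, 0, -1]
    - [0, 0, 0, 0, -1]
    - [0, 0, 0, 0, -1]
    - [0, 0, 0, 0, -1]
    - [0, 0, 0, 0, -1]

```text
time_s: 4.48
position: [542.2, -329.5, 20.9]
tcp_rot: [-3.142, 0.0, 2.734]
wrist_force: [-0.4, 0.6, 4.3]
opening: 49.8
grip_force: 30.0
```

Emit:
jog_arm:
  moves:
    - [0, 0, -0.5, 0, -1]
    - [0, 0, -0.5, 0, -1]
    - [0, 0, -0.5, 0, -1]
    - [0, 0, -0.5, 0, -1]
    - [0, 0, 0, 0, -1]
    - [0, 0, 0, 0, -1]
    - [0, 0, 0, 0, -1]

```text
time_s: 5.07
position: [542.0, -329.4, 40.5]
tcp_rot: [3.142, -0.0, 2.734]
wrist_force: [-0.1, 0.3, -1.5]
opening: 49.7
grip_force: 30.0
```

```bash
cat >> h.py <<'E'
def tilt(cam):
    """project orange cup points on vertical plane of cup motion: print PCA of flat side face"""
    im,d=imaging.capture(cam); w=world(cam,d)
    hsv=cv2.cvtColor(im,cv2.COLOR_RGB2HSV); m=(hsv[...,0]>3)&(hsv[...,0]<22)&(hsv[...,1]>140)&(d>0)
    s=read_state(); p=np.array(s["position"]); yaw=s["tcp_rot"][2]
    a=w[m]-p-[0,0,8]; a=a[np.linalg.norm(a,axis=1)<110]
    f=a@[np.cos(yaw),np.sin(yaw),0]   # along tool x = spout direction
    l=a@[np.sin(yaw),-np.cos(yaw),0]
    pts=np.c_[f,a[:,2]].astype(np.float32); h=cv2.convexHull(pts)[:,0]
    print(cam,len(a),"lat",np.percentile(l,[2,98]).round(),"hull(fwd,up) rel P",cv2.approxPolyDP(h[:,None],6,True)[:,0].round().tolist())
    return im
E
python3 - <<'E'
from h import *
go(542,-329.5,40,2.74)
tilt("scene")
E
```

```text
t 5.07 pos [ 542.  -329.4   40.5] rot [ 3.142 -0.     2.734] shift cm [-0.01 -0.01  0.05] turn -0.006 q [-0.62  0.73  1.54 -0.    0.87 -1.78] op 49.7
scene 1043 lat [-50.  37.] hull(fwd,up) rel P [[14.0, -49.0], [56.0, 14.0], [28.0, 87.0], [16.0, 99.0], [-25.0, 100.0], [-37.0, 77.0], [-16.0, -25.0]]
```

```bash
python3 - <<'E'
from h import *
im,d=imaging.capture("scene"); save('s2.png',cv2.resize(im[150:330,100:340],None,fx=3,fy=3))
E
```

```text
(no output)
```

View pics/s2.png

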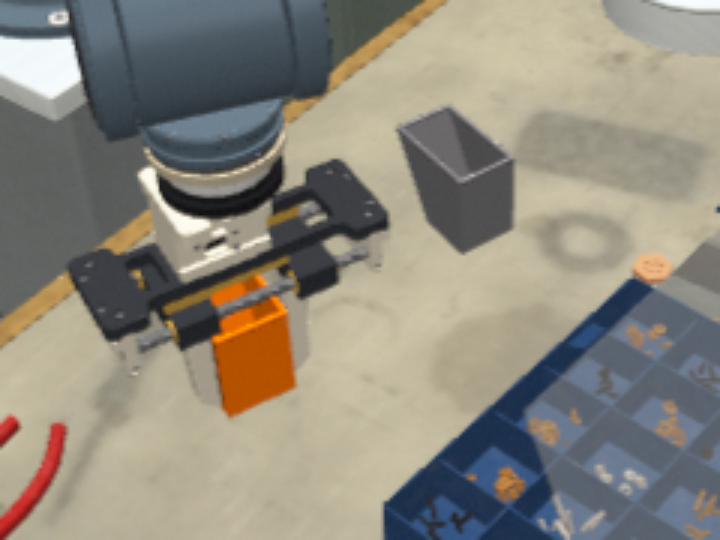

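The cup hangs upright in the grip, at (255,360) in the crop. I'll lift it and carry it to the dish side.

Emit:
jog_arm:
  moves:
    - [0, 0, -1, 0, -1]
    - [0, 0, -2, 0, -1]
    - [0, 0, -2, 0, -1]
    - [0, 0, -2, 0, -1]
    - [0, 0, -2, 0, -1]
    - [0, 0, -2, 0, -1]
    - [0, 0, -1.5, 0, -1]
    - [0, 0, -0.5, 0, -1]

```text
time_s: 5.83
position: [542.9, -330.0, 173.8]
tcp_rot: [-3.141, 0.004, 2.734]
wrist_force: [0.5, -1.4, -1.5]
opening: 49.8
grip_force: 30.0
```

Emit:
jog_arm:
  moves:
    - [0.5, 1.2, 0, 0, -1]
    - [1.0, 2.4, 0, 0, -1]
    - [1.1, 2.7, 0, 0, -1]
    - [1.1, 2.7, 0, 0, -1]
    - [1.1, 2.7, 0, 0, -1]
    - [1.1, 2.7, 0, 0, -1]
    - [1.1, 2.7, 0, 0, -1]
    - [1.1, 2.7, 0, 0, -1]
    - [1.1, 2.7, 0, 0, -1]
    - [1.1, 2.7, 0, 0, -1]
    - [1.1, 2.7, 0, 0, -1]

```text
time_s: 6.75
position: [546.9, -25.9, 169.5]
tcp_rot: [-3.141, -0.002, 2.734]
wrist_force: [0.3, 0.0, -1.5]
opening: 49.9
grip_force: 30.0
```

Emit:
jog_arm:
  moves:
    - [1.1, 2.7, 0, 0, -1]
    - [1.1, 2.7, 0, 0, -1]
    - [1.1, 2.7, 0, 0, -1]
    - [1.1, 2.7, 0, 0, -1]
    - [1.0, 2.4, 0, 0, -1]
    - [0.5, 1.2, 0, 0, -1]
    - [0, 0, 0, 0, -1]

```text
time_s: 7.33
position: [550.0, 130.0, 169.7]
tcp_rot: [-3.141, -0.001, 2.737]
wrist_force: [0.6, 0.4, -1.0]
opening: 50.0
grip_force: 30.0
```

Emit:
jog_arm:
  moves:
    - [0, 0, 0, 0.05, -1]
    - [0, 0, 0, 0.1, -1]
    - [0, 0, 0, 0.11, -1]
    - [0, 0, 0, 0.11, -1]
    - [0, 0, 0, 0.11, -1]
    - [0, 0, 0, 0.11, -1]
    - [0, 0, 0, 0.11, -1]
    - [0, 0, 0, 0.11, -1]
    - [0, 0, 0, 0.11, -1]
    - [0, 0, 0, 0.11, -1]
    - [0, 0, 0, 0.1, -1]
    - [0, 0, 0, 0.033, -1]

```text
time_s: 8.33
position: [550.5, 126.4, 170.0]
tcp_rot: [-3.14, 0.0, 1.564]
wrist_force: [0.3, 0.5, -1.7]
opening: 49.7
grip_force: 30.0
```

```bash
sed -i 's/hsv\[...,1\]>140)&(d>0)$/hsv[...,1]>200)\&(d>0)/; s/a=a\[np.linalg.norm(a,axis=1)<110\]/a=a[(np.linalg.norm(a,axis=1)<95)]/' h.py
python3 - <<'E'
from h import *
go(553,130,162,np.pi/2)
im=tilt("scene"); save('s3.png',cv2.resize(im[40:220,230:440],None,fx=3,fy=3))
E
```

```text
t 8.33 pos [550.5 126.4 170. ] rot [-3.14   0.     1.564] shift cm [0.36 0.25 0.8 ] turn -0.007 q [ 0.14  0.45  1.67 -0.    1.03  0.15] op 49.7
scene 619 lat [-25.  25.] hull(fwd,up) rel P [[70.0, 41.0], [-31.0, 67.0], [-15.0, -24.0], [56.0, 9.0]]
```

View pics/s3.png

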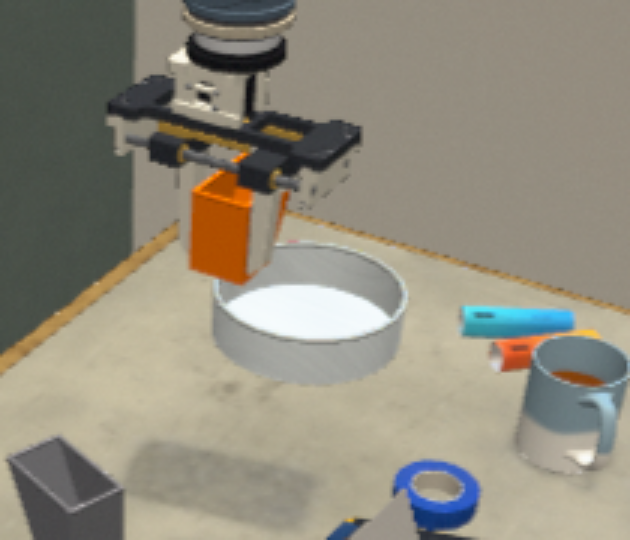

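Emit:
jog_arm:
  moves:
    - [0.5, 0.2, 0.2, -0.007, -1]
    - [1.2, 0, 0.4, 0, -1]
    - [1.6, 0, 0.5, 0, -1]
    - [1.6, 0, 0.6, 0, -1]
    - [1.6, 0, 0.6, 0, -1]
    - [1.6, 0, 0.5, 0, -1]
    - [1.2, 0, 0.4, 0, -1]
    - [0.6, 0, 0.1, 0, -1]
    - [0, 0, 0, 0, -1]
    - [0, 0, 0, 0, -1]

```text
time_s: 9.22
position: [552.4, 226.5, 137.6]
tcp_rot: [-3.142, 0.0, 1.579]
wrist_force: [-0.7, -1.1, -1.7]
opening: 49.7
grip_force: 30.0
```

Emit:
jog_arm:
  moves:
    - [0, 0, 0, 0, -1]
    - [0, 0, 0, 0, -1]
    - [0, 0, 0, 0, -1]
    - [0, 0, 0, 0, -1]
  squeeze: 8

```text
time_s: 9.55
position: [552.6, 226.1, 137.9]
tcp_rot: [3.141, -0.0, 1.577]
wrist_force: [0.3, -0.2, -1.2]
opening: 49.9
grip_force: 8.0
```

```bash
python3 - <<'E'
from h import *
go(553,225,137,np.pi/2)
im=tilt("scene")
E
```

```text
t 9.55 pos [552.6 226.1 137.9] rot [ 3.141 -0.     1.577] shift cm [-0.11  0.04  0.09] turn 0.006 q [ 0.31  0.54  1.61 -0.    0.99  0.3 ] op 49.9
scene 560 lat [-25.  24.] hull(fwd,up) rel P [[72.0, 39.0], [-17.0, 45.0], [-15.0, -25.0], [-9.0, -29.0], [57.0, 9.0]]
```

Emit:
jog_arm:
  moves:
    - [0, 0, 0, 0, -1]
    - [0, 0, 0, 0, -1]
    - [0, 0, 0, 0, -1]
    - [0, 0, 0, 0, -1]
  squeeze: 4

```text
time_s: 9.93
position: [552.4, 226.5, 137.6]
tcp_rot: [3.142, 0.0, 1.578]
wrist_force: [0.6, -0.8, -1.1]
opening: 49.8
grip_force: 4.0
```

```bash
python3 - <<'E'
from h import *
im=tilt("scene"); save('s4.png',cv2.resize(im[40:220,230:440],None,fx=3,fy=3))
E
```

```text
scene 551 lat [-25.  24.] hull(fwd,up) rel P [[68.0, 44.0], [-16.0, 42.0], [-16.0, -25.0], [55.0, 8.0]]
```

View pics/s4.png

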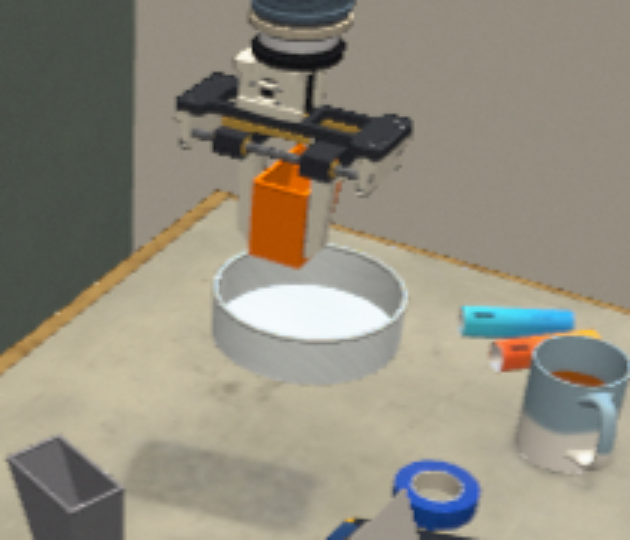

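Friction alone holds the cup upright, even at 4 N. I'll tip it by pressing the back of its base down on the near rim.

Emit:
jog_arm:
  moves:
    - [-0.2, 0, 1.2, 0, -1]
    - [-0.4, 0, 1.5, 0, -1]
    - [-0.25, 0, 1.5, 0, -1]
    - [0, 0, 1.2, 0, -1]
    - [0, 0, 0.7, 0, -1]
    - [0, 0, 0, 0, -1]
    - [0, 0, 0, 0, -1]
  squeeze: 6

```text
time_s: 10.57
position: [552.5, 218.1, 76.5]
tcp_rot: [-3.141, 0.0, 1.578]
wrist_force: [0.2, -0.4, -1.5]
opening: 50.4
grip_force: 6.0
```

Emit:
jog_arm:
  moves:
    - [0.1, 0, 0.3, 0, -1]
    - [0.2, 0, 0.15, 0, -1]
    - [0.2, 0, 0.15, 0, -1]
    - [0.2, 0, 0.15, 0, -1]
    - [0.2, 0, 0.15, 0, -1]
    - [0, 0, 0, 0, -1]

```text
time_s: 11.07
position: [552.3, 227.4, 67.4]
tcp_rot: [-3.141, -0.0, 1.578]
wrist_force: [0.0, 0.9, -1.5]
opening: 50.4
grip_force: 6.0
```

```bash
python3 - <<'E'
from h import *
go(553,226.8,67.5,np.pi/2)
im=tilt("scene"); save('s5.png',cv2.resize(im[60:200,250:430],None,fx=3,fy=3))
E
```

```text
t 11.07 pos [552.3 227.4  67.4] rot [-3.141 -0.     1.578] shift cm [-0.06  0.07 -0.01] turn 0.007 q [0.31 0.64 1.64 0.   0.86 0.31] op 50.4
scene 499 lat [-24.  24.] hull(fwd,up) rel P [[-18.0, 90.0], [-18.0, -21.0], [-11.0, -26.0], [54.0, 6.0], [73.0, 37.0]]
```

View pics/s5.png

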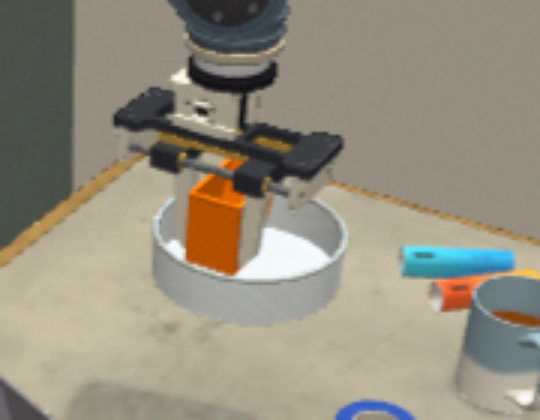

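The base slipped just inside the rim without tipping. I'll back off 15 mm and find contact by force first.

Emit:
jog_arm:
  moves:
    - [0, 0, -1.0, 0, -1]
    - [0, 0, -1.0, 0, -1]
    - [-0.7, 0, 0, 0, -1]
    - [-0.8, 0, 0, 0, -1]
    - [0, 0, 0.6, 0, -1]
    - [0, 0, 0.4, 0, -1]
    - [0, 0, 0.2, 0, -1]
    - [0, 0, 0, 0, -1]

```text
time_s: 11.78
position: [552.0, 211.8, 74.6]
tcp_rot: [-3.14, 0.0, 1.578]
wrist_force: [0.1, 0.1, -1.5]
opening: 50.0
grip_force: 6.0
```

Emit:
jog_arm:
  moves:
    - [0, 0, 0.2, 0, -1]
    - [0, 0, 0.2, 0, -1]
    - [0, 0, 0, 0, -1]
    - [0, 0, 0, 0, -1]

```text
time_s: 12.12
position: [552.4, 212.1, 71.5]
tcp_rot: [-3.141, 0.0, 1.578]
wrist_force: [0.3, 0.0, -1.0]
opening: 50.3
grip_force: 6.0
```

```bash
python3 - <<'E'
from h import *
go(553,212,72,np.pi/2)
print(np.mean([read_state()["wrist_force"]],0))
im=tilt("scene")
E
```

```text
t 12.12 pos [552.4 212.1  71.5] rot [-3.141  0.     1.578] shift cm [-0.01  0.06 -0.05] turn 0.007 q [0.29 0.62 1.66 0.   0.86 0.28] op 50.3
[ 0.25087334  0.01228921 -0.95132642]
scene 513 lat [-25.  24.] hull(fwd,up) rel P [[64.0, 41.0], [-15.0, 45.0], [-17.0, -24.0], [-7.0, -31.0], [55.0, 3.0]]
```

Emit:
jog_arm:
  moves:
    - [0, 0, 0.15, 0, -1]
    - [0, 0, 0.15, 0, -1]
    - [0, 0, 0, 0, -1]
    - [0, 0, 0, 0, -1]

```text
time_s: 12.5
position: [552.8, 212.2, 69.0]
tcp_rot: [3.141, -0.0, 1.578]
wrist_force: [-0.4, 1.9, 2.9]
opening: 49.9
grip_force: 6.0
```

Emit:
jog_arm:
  moves:
    - [0, 0, 0.15, 0, -1]
    - [0, 0, 0.15, 0, -1]
    - [0, 0, 0, 0, -1]
    - [0, 0, 0, 0, -1]

```text
time_s: 12.83
position: [552.8, 212.1, 65.8]
tcp_rot: [3.141, -0.0, 1.578]
wrist_force: [0.7, 2.1, 3.2]
opening: 49.8
grip_force: 6.0
```

```bash
python3 - <<'E'
from h import *
im=tilt("scene"); save('s6.png',cv2.resize(im[60:200,250:430],None,fx=4,fy=4))
E
```

```text
scene 483 lat [-24.  23.] hull(fwd,up) rel P [[-10.0, -23.0], [55.0, 11.0], [71.0, 33.0], [-20.0, 92.0], [-18.0, -16.0]]
```

View pics/s6.png

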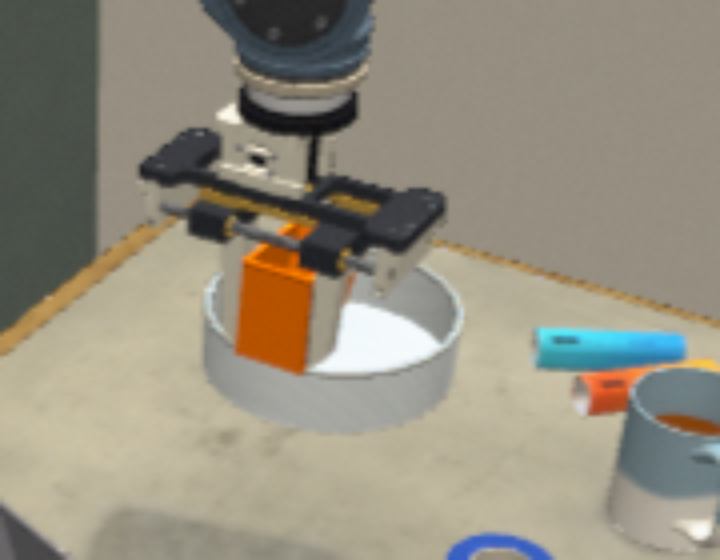

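The base now rests on the rim at about (270,360) and the cup has started to tip forward. I'll add a plane fit of the back face to get the tilt as a number.

Emit:
jog_arm:
  moves:
    - [0.15, 0, 0.2, 0, -1]
    - [0.2, 0, 0.2, 0, -1]
    - [0.2, 0, 0.2, 0, -1]
    - [0.2, 0, 0.2, 0, -1]
    - [0, 0, 0, 0, -1]

```text
time_s: 13.3
position: [553.0, 219.6, 57.8]
tcp_rot: [3.14, 0.0, 1.578]
wrist_force: [1.4, 1.6, 4.3]
opening: 49.8
grip_force: 6.8
```

```bash
cat >> h.py <<'E'
def back(cam="scene"):
    im,d=imaging.capture(cam); w=world(cam,d)
    hsv=cv2.cvtColor(im,cv2.COLOR_RGB2HSV); m=(hsv[...,0]>3)&(hsv[...,0]<22)&(hsv[...,1]>200)&(d>0)
    s=read_state(); p=np.array(s["position"]); yaw=s["tcp_rot"][2]
    m&=np.linalg.norm(w-p-[0,0,8],axis=-1)<95
    g=np.random.default_rng(0); 
    a=w[m]-p-[0,0,8]; pts=np.c_[a@[np.cos(yaw),np.sin(yaw),0],a@[np.sin(yaw),-np.cos(yaw),0],a[:,2]]
    for k in range(3):   # planes by RANSAC, largest first
        if len(pts)<40: break
        best=None
        for _ in range(300):
            q=pts[g.choice(len(pts),3,False)]; n=np.cross(q[1]-q[0],q[2]-q[0]); l=np.linalg.norm(n)
            if l<50: continue
            i=abs((pts-q[0])@(n/l))<2.0
            if best is None or i.sum()>best.sum(): best=i
        c=pts[best].mean(0); n=np.linalg.svd(pts[best]-c,full_matrices=False)[2][2]
        n*=np.sign(n[0]) or 1
        print(" plane n(fwd,lat,up)",n.round(2),"elev",np.degrees(np.arctan2(-n[2],n[0])).round(1),"off",(c@n).round(1),"N",best.sum(),"ext lo",pts[best].min(0).round(),"hi",pts[best].max(0).round())
        pts=pts[~best]
    return im
E
python3 - <<'E'
from h import *
go(553,220,65,np.pi/2)
back()
E
```

```text
t 13.3 pos [553.  219.6  57.8] rot [3.14  0.    1.578] shift cm [ 0.04  0.   -0.72] turn 0.007 q [ 0.3   0.65  1.65 -0.    0.84  0.29] op 49.8
 plane n(fwd,lat,up) [ 0.98  0.01 -0.22] elev 12.5 off -16.1 N 252 ext lo [-21. -25. -12.] hi [-2. 26. 58.]
 plane n(fwd,lat,up) [ 0.98  0.01 -0.22] elev 12.7 off -13.1 N 104 ext lo [-17. -27. -12.] hi [ 0. 24. 57.]
 plane n(fwd,lat,up) [ 0.98  0.01 -0.22] elev 12.8 off -19.5 N 67 ext lo [-23. -24. -11.] hi [-6. 25. 57.]
```

Tilt is 12.6°, but the cup also slid about 14 mm in the pads because a low grip gives a poor lever. I'll set it down beside the dish and regrasp high. From there, the foot against the rim gives a long tipping lever.

Emit:
jog_arm:
  moves:
    - [0, 0, 0, 0, -1]
    - [0, 0, -1, 0, -1]
    - [0, 0, -2, 0, -1]
    - [0, 0, -2, 0, -1]
    - [0, 0, -1, 0, -1]
    - [-1.2, 0, 0, 0, -1]
    - [-2.3, 0, 0, 0, -1]
    - [-2.5, 0, 0, 0, -1]
    - [-2.5, 0, 0, 0, -1]
    - [-2.0, 0, 0, 0, -1]
    - [-1.0, 0, 0, 0, -1]
    - [0, 0, 0, 0, -1]
  squeeze: 15

```text
time_s: 14.35
position: [552.7, 102.4, 116.8]
tcp_rot: [-3.14, 0.0, 1.576]
wrist_force: [0.1, -0.2, -1.5]
opening: 50.4
grip_force: 15.0
```

```bash
python3 - <<'E'
from h import *
go(553,105,20,np.pi/2)
back()
E
```

```text
t 14.35 pos [552.7 102.4 116.8] rot [-3.14   0.     1.576] shift cm [0.26 0.05 9.68] turn 0.005 q [ 0.1   0.51  1.72 -0.    0.91  0.1 ] op 50.4
 plane n(fwd,lat,up) [ 0.97  0.01 -0.24] elev 13.6 off -17.1 N 365 ext lo [-22. -26. -13.] hi [-2. 25. 57.]
 plane n(fwd,lat,up) [ 0.97  0.01 -0.24] elev 13.6 off -19.9 N 83 ext lo [-24. -24. -10.] hi [-7. 24. 58.]
 plane n(fwd,lat,up) [ 0.97  0.   -0.24] elev 13.8 off -13.9 N 57 ext lo [-18. -25. -14.] hi [ 2. 26. 55.]
```

Emit:
jog_arm:
  moves:
    - [0, 0, 1, 0, -1]
    - [0, 0, 2, 0, -1]
    - [0, 0, 2, 0, -1]
    - [0, 0, 2, 0, -1]
    - [0, 0, 1.5, 0, -1]
    - [0, 0, 0.9, 0, -1]
    - [0, 0, 0.5, 0, -1]
    - [0, 0, 0.2, 0, -1]
    - [0, 0, 0, 0, -1]
    - [0, 0, 0, 0, -1]

```text
time_s: 15.23
position: [553.6, 104.9, 17.0]
tcp_rot: [3.141, -0.0, 1.578]
wrist_force: [0.5, 0.1, -2.1]
opening: 49.9
grip_force: 15.0
```

Emit:
jog_arm:
  moves:
    - [0, 0, 0, 0, -0.1]
    - [0, 0, 0, 0, 0.1]
    - [0, 0, 0, 0, 0.2]
    - [0, 0, 0, 0, 0.3]
    - [0, 0, 0, 0, 0.5]
    - [0, 0, 0, 0, 0.7]
    - [0, 0, 0, 0, 1]
    - [0, 0, 0, 0, 1]
    - [0, 0, 0, 0, 1]
    - [0, 0, 0, 0, 1]
    - [0, 0, 0, 0, 1]

```text
time_s: 16.15
position: [553.2, 104.5, 16.6]
tcp_rot: [3.142, -0.0, 1.578]
wrist_force: [0.5, 0.4, -0.5]
opening: 92.6
grip_force: 0.0
```

```bash
python3 - <<'E'
from h import *
go(553,105,20,np.pi/2)
back()
E
```

```text
t 16.15 pos [553.2 104.5  16.6] rot [ 3.142 -0.     1.578] shift cm [ 0.05 -0.02 -0.34] turn 0.007 q [0.1  0.67 1.75 0.   0.72 0.1 ] op 92.6
 plane n(fwd,lat,up) [ 1.   -0.    0.01] elev -0.8 off -20.4 N 304 ext lo [-23. -25. -24.] hi [-18.  27.  49.]
 plane n(fwd,lat,up) [0.   1.   0.01] elev -85.6 off 25.1 N 154 ext lo [-23.  23. -17.] hi [31. 27. 48.]
 plane n(fwd,lat,up) [ 0.02  1.   -0.02] elev 34.3 off -21.2 N 83 ext lo [-25. -24. -19.] hi [ 58. -17.  49.]
```

The cup stands upright again. I'll regrasp high, at 55 mm up and slightly towards the back.

Emit:
jog_arm:
  moves:
    - [0, 0, -0.5, 0, 1]
    - [-0.2, 0, -1, 0, 1]
    - [-0.3, 0, -1, 0, 1]
    - [0, 0, -0.5, 0, 1]
    - [0, 0, 0, 0, 1]
    - [0, 0, 0, 0, -1]
    - [0, 0, 0, 0, -1]
    - [0, 0, 0, 0, -1]
    - [0, 0, 0, 0, -1]
    - [0, 0, 0, 0, -1]
    - [0, 0, 0, 0, -1]
    - [0, 0, 0, 0, -1]
  squeeze: 20

```text
time_s: 17.2
position: [553.2, 99.5, 46.5]
tcp_rot: [-3.141, -0.0, 1.578]
wrist_force: [0.1, 0.0, 0.8]
opening: 50.8
grip_force: 0.4
```

Emit:
jog_arm:
  moves:
    - [0, 0, 0, 0, -1]
    - [0, 0, 0, 0, -1]
    - [0, 0, -1, 0, -1]
    - [0, 0, -1.5, 0, -1]
    - [0, 0, -1.5, 0, -1]
    - [0, 0, -1, 0, -1]
    - [0, 0, 0, 0, -1]
    - [0, 0, 0, 0, -1]

```text
time_s: 17.87
position: [553.4, 99.5, 97.0]
tcp_rot: [3.141, -0.0, 1.578]
wrist_force: [0.1, 0.3, -1.4]
opening: 49.9
grip_force: 20.0
```

```bash
python3 - <<'E'
from h import *
go(553,163,101-8,np.pi/2)
back()
E
```

```text
t 17.87 pos [553.4  99.5  97. ] rot [ 3.141 -0.     1.578] shift cm [6.35 0.   0.41] turn 0.007 q [ 0.1   0.54  1.73 -0.    0.87  0.09] op 49.9
 plane n(fwd,lat,up) [1.   0.02 0.02] elev -0.9 off -16.6 N 325 ext lo [-19. -25. -52.] hi [-14.  26.  20.]
 plane n(fwd,lat,up) [ 0.02 -1.   -0.02] elev 46.1 off 22.5 N 117 ext lo [-19. -25. -35.] hi [ 59. -19.  23.]
 plane n(fwd,lat,up) [ 0.02 -1.   -0.01] elev 35.3 off -24.4 N 87 ext lo [-19.  22. -49.] hi [56. 26. 19.]
```

Emit:
jog_arm:
  moves:
    - [0.8, 0, 0.2, 0, -1]
    - [1.5, 0, 0.3, 0, -1]
    - [1.7, 0, 0.2, 0, -1]
    - [1.3, 0, 0.1, 0, -1]
    - [0.6, 0, 0, 0, -1]
    - [0.3, 0, 0, 0, -1]
    - [0, 0, 0, 0, -1]
  squeeze: 10

```text
time_s: 18.5
position: [552.7, 161.9, 88.4]
tcp_rot: [-3.141, 0.0, 1.579]
wrist_force: [0.9, -0.6, -1.3]
opening: 49.5
grip_force: 10.0
```

Emit:
jog_arm:
  moves:
    - [0.42, 0, -0.25, 0, -1]
    - [0.42, 0, -0.25, 0, -1]
    - [0.42, 0, -0.25, 0, -1]
    - [0.48, 0, -0.17, 0, -1]
    - [0.48, 0, -0.17, 0, -1]
    - [0.48, 0, -0.17, 0, -1]
    - [0, 0, 0, 0, -1]

```text
time_s: 19.08
position: [552.8, 189.4, 101.7]
tcp_rot: [3.141, -0.0, 1.578]
wrist_force: [1.0, -1.1, -0.4]
opening: 50.0
grip_force: 10.0
```

```bash
python3 - <<'E'
from h import *
go(553,188,103,np.pi/2)
back()
E
```

```text
t 19.08 pos [552.8 189.4 101.7] rot [ 3.141 -0.     1.578] shift cm [-0.14  0.02 -0.13] turn 0.007 q [0.25 0.57 1.67 0.   0.91 0.24] op 50.0
 plane n(fwd,lat,up) [ 0.96 -0.02 -0.26] elev 15.3 off -19.2 N 308 ext lo [-33. -25. -47.] hi [-12.  26.  23.]
 plane n(fwd,lat,up) [ 0.   -1.    0.01] elev -75.5 off -25.2 N 77 ext lo [-36.  23. -51.] hi [51. 27. 20.]
 plane n(fwd,lat,up) [ 0.96 -0.02 -0.26] elev 15.3 off -16.3 N 81 ext lo [-30. -25. -47.] hi [-9. 25. 20.]
```

Pivoting now works: the tilt is 15° with the corner on the rim. I'll back off, go lower so the rim bears on the front face, and continue the arc.

Emit:
jog_arm:
  moves:
    - [-0.9, 0, 0, 0, -1]
    - [-0.9, 0, 0, 0, -1]
    - [-0.2, 0, 0.5, 0, -1]
    - [0.1, 0, 0.5, 0, -1]
    - [0.1, 0, 0, 0, -1]
    - [0, 0, 0, 0, -1]

```text
time_s: 19.63
position: [552.5, 170.6, 90.7]
tcp_rot: [-3.141, 0.0, 1.578]
wrist_force: [0.2, 0.4, -1.7]
opening: 50.0
grip_force: 10.0
```

Emit:
jog_arm:
  moves:
    - [0.43, 0, -0.2, 0, -1]
    - [0.43, 0, -0.2, 0, -1]
    - [0.43, 0, -0.14, 0, -1]
    - [0.47, 0, -0.08, 0, -1]
    - [0.47, 0, -0.04, 0, -1]
    - [0.47, 0, 0, 0, -1]
    - [0, 0, 0, 0, -1]

```text
time_s: 20.22
position: [552.8, 198.4, 98.2]
tcp_rot: [3.141, -0.0, 1.578]
wrist_force: [0.3, -0.5, 1.6]
opening: 49.7
grip_force: 10.0
```

```bash
python3 - <<'E'
from h import *
go(553,199,98,np.pi/2)
back()
E
```

```text
t 20.22 pos [552.8 198.4  98.2] rot [ 3.141 -0.     1.578] shift cm [0.06 0.02 0.02] turn 0.008 q [0.27 0.58 1.66 0.   0.9  0.26] op 49.7
 plane n(fwd,lat,up) [ 0.91  0.02 -0.42] elev 24.9 off -21.7 N 311 ext lo [-44. -26. -40.] hi [-11.  26.  26.]
 plane n(fwd,lat,up) [0.   1.   0.01] elev -64.6 off 24.6 N 95 ext lo [-41.  23. -53.] hi [52. 27. 24.]
 plane n(fwd,lat,up) [ 0.91  0.   -0.41] elev 24.3 off -25.0 N 105 ext lo [-44. -22. -38.] hi [-15.  22.  25.]
```

Emit:
jog_arm:
  moves:
    - [0.37, 0, 0, 0, -1]
    - [0.37, 0, 0, 0, -1]
    - [0.37, 0, 0, 0, -1]
    - [0.45, 0, 0.15, 0, -1]
    - [0.45, 0, 0.15, 0, -1]
    - [0.45, 0, 0.15, 0, -1]
    - [0, 0, 0, 0, -1]

```text
time_s: 20.85
position: [552.3, 223.0, 93.0]
tcp_rot: [-3.142, -0.0, 1.578]
wrist_force: [0.1, 0.8, 0.3]
opening: 49.8
grip_force: 10.0
```

```bash
python3 - <<'E'
from h import *
go(553,223,94,np.pi/2)
back()
E
```

```text
t 20.85 pos [552.3 223.   93. ] rot [-3.142 -0.     1.578] shift cm [-0.    0.07 -0.1 ] turn 0.008 q [0.31 0.6  1.64 0.   0.91 0.3 ] op 49.8
 plane n(fwd,lat,up) [ 0.69  0.03 -0.73] elev 46.7 off -26.8 N 307 ext lo [-61. -26. -20.] hi [-6. 25. 31.]
 plane n(fwd,lat,up) [ 0.01 -1.   -0.01] elev 39.7 off -24.7 N 119 ext lo [-62.  23. -48.] hi [11. 27. 22.]
 plane n(fwd,lat,up) [ 0.67  0.02 -0.74] elev 47.5 off -29.4 N 86 ext lo [-62. -22. -16.] hi [-11.  26.  30.]
```

Emit:
jog_arm:
  moves:
    - [0.5, 0, 0.28, 0, -1]
    - [0.5, 0, 0.28, 0, -1]
    - [0.5, 0, 0.28, 0, -1]
    - [0.5, 0, 0.28, 0, -1]
    - [0.33, 0, 0.4, 0, -1]
    - [0.33, 0, 0.4, 0, -1]
    - [0, 0, 0, 0, -1]

```text
time_s: 21.48
position: [552.1, 249.5, 73.4]
tcp_rot: [-3.141, -0.0, 1.578]
wrist_force: [0.1, 1.5, 0.6]
opening: 49.9
grip_force: 10.0
```

```bash
python3 - <<'E'
from h import *
go(553,256,66,np.pi/2)
back()
E
```

```text
t 21.48 pos [552.1 249.5  73.4] rot [-3.141 -0.     1.578] shift cm [0.65 0.1  0.74] turn 0.007 q [0.35 0.64 1.62 0.   0.88 0.34] op 49.9
 plane n(fwd,lat,up) [ 0.29  0.06 -0.96] elev 73.3 off -34.1 N 254 ext lo [-70. -26.  12.] hi [ 2. 26. 36.]
 plane n(fwd,lat,up) [ 0.96 -0.01  0.3 ] elev -17.2 off -58.1 N 155 ext lo [-68. -25. -26.] hi [-52.  27.  18.]
 plane n(fwd,lat,up) [0.01 1.   0.02] elev -63.0 off 24.4 N 133 ext lo [-65.  22. -37.] hi [ 7. 27. 31.]
```

Emit:
jog_arm:
  moves:
    - [0.25, 0, 0.35, 0, -1]
    - [0.25, 0, 0.35, 0, -1]
    - [0.25, 0, 0.35, 0, -1]
    - [0.15, 0, 0.35, 0, -1]
    - [0.1, 0, 0.2, 0, -1]
    - [0, 0, 0, 0, -1]

```text
time_s: 22.03
position: [552.1, 258.9, 57.6]
tcp_rot: [-3.141, -0.0, 1.578]
wrist_force: [0.3, 0.2, -0.1]
opening: 50.0
grip_force: 10.0
```

```bash
python3 - <<'E'
from h import *
go(553,256,66,np.pi/2)
back()
im,d=imaging.capture("top"); w=world("top",d); m=(im.max(2)<60)&(np.hypot(w[...,0]-553,w[...,1]-290.5)<95)&(w[...,2]<60)
print("dark px in dish",m.sum())
E
```

```text
t 22.03 pos [552.1 258.9  57.6] rot [-3.141 -0.     1.578] shift cm [-0.29  0.09 -0.84] turn 0.007 q [0.36 0.67 1.61 0.   0.86 0.35] op 50.0
 plane n(fwd,lat,up) [ 0.01  0.04 -1.  ] elev 89.3 off -37.3 N 228 ext lo [-65. -27.  33.] hi [ 8. 27. 39.]
 plane n(fwd,lat,up) [ 1.   -0.    0.03] elev -1.9 off -60.8 N 158 ext lo [-64. -25.  -9.] hi [-59.  27.  40.]
 plane n(fwd,lat,up) [0. 1. 0.] elev -1.4 off 24.7 N 144 ext lo [-66.  23. -36.] hi [ 6. 27. 36.]
dark px in dish 0
```

The tilt is 89°. I'll raise the cup a little with a firmer grip so the relays clear, and shake it.

Emit:
jog_arm:
  moves:
    - [0.3, 0, -0.5, 0, -1]
    - [0.3, 0, -1, 0, -1]
    - [0.3, 0, -1, 0, -1]
    - [0, 0, 0, 0, -1]
    - [0.8, 0, 0, 0, -1]
    - [-0.8, 0, 0, 0, -1]
    - [0.8, 0, 0, 0, -1]
    - [-0.8, 0, 0, 0, -1]
    - [0, 0, -0.6, 0, -1]
    - [0, 0, 0.6, 0, -1]
    - [0, 0, 0, 0, -1]
    - [0, 0, 0, 0, -1]
  squeeze: 25

```text
time_s: 23.13
position: [551.9, 267.5, 82.7]
tcp_rot: [-3.141, 0.0, 1.578]
wrist_force: [0.4, 0.5, -1.7]
opening: 49.9
grip_force: 25.0
```

```bash
python3 - <<'E'
from h import *
go(553,256,66,np.pi/2)
im=back()
d=imaging.capture("scene")[1]; w=world("scene",d)
m=(im.max(2)<70)&(np.hypot(w[...,0]-553,w[...,1]-290.5)<92)&(w[...,2]<45)&(w[...,2]>0)
print("dark in dish",m.sum(), w[m].mean(0).round() if m.any() else "")
save('s7.png',cv2.resize(im[60:200,250:430],None,fx=4,fy=4,interpolation=2))
E
```

```text
t 23.13 pos [551.9 267.5  82.7] rot [-3.141  0.     1.578] shift cm [-1.15  0.1   1.67] turn 0.007 q [0.38 0.64 1.59 0.   0.91 0.37] op 49.9
 plane n(fwd,lat,up) [ 0.01  0.02 -1.  ] elev 89.7 off -36.7 N 211 ext lo [-66. -25.  33.] hi [10. 26. 39.]
 plane n(fwd,lat,up) [0. 1. 0.] elev -26.1 off 24.4 N 164 ext lo [-66.  23. -44.] hi [ 2. 27. 35.]
 plane n(fwd,lat,up) [1.   0.   0.05] elev -2.7 off -61.7 N 147 ext lo [-65. -25.  -8.] hi [-60.  22.  40.]
dark in dish 87 [554. 296.  13.]
```

```bash
python3 - <<'E'
from h import *
im,d=imaging.capture("wrist"); w=world("wrist",d)
m=(im.max(2)<75)&(np.hypot(w[...,0]-553,w[...,1]-290.5)<88)&(w[...,2]<45)&(w[...,2]>3)
K=cal("wrist")[0]
n,l,st,c=cv2.connectedComponentsWithStats(m.astype(np.uint8))
for i in range(1,n):
    if st[i,4]>30:
        k=l==i; a=(d[k]**2).sum()/K[0,0]/K[1,1]
        q=cv2.minAreaRect(w[k][:,:2].astype(np.float32)); print("px",st[i].tolist(),"area mm2",a.round(),"z",np.percentile(w[k][:,2],[5,50,95]).round(1),np.round(q[0]),np.round(q[1]))
save('w8.png',im)
E
```

```text
px [241, 37, 33, 13, 245] area mm2 91.0 z [ 8.9 25.7 41.7] [550. 378.] [19.  1.]
px [275, 37, 29, 18, 240] area mm2 88.0 z [ 8.9 28.6 42.2] [569. 377.] [ 1. 18.]
px [121, 39, 121, 151, 2835] area mm2 1149.0 z [ 7.7 27.4 43. ] [495. 340.] [116.  23.]
px [303, 46, 32, 20, 184] area mm2 69.0 z [ 8.7 27.9 43. ] [587. 371.] [ 1. 16.]
px [331, 64, 20, 21, 98] area mm2 40.0 z [ 6.8 18.5 33.5] [604. 361.] [ 1. 16.]
px [350, 88, 16, 19, 39] area mm2 18.0 z [ 5.3  7.6 11.3] [619. 348.] [ 0. 16.]
px [366, 109, 39, 93, 913] area mm2 406.0 z [ 5.2 24.6 43.3] [635. 313.] [ 5. 58.]
px [226, 123, 60, 72, 2579] area mm2 1270.0 z [10.5 13.3 19.1] [548. 305.] [51. 42.]
px [381, 123, 14, 13, 37] area mm2 15.0 z [24.3 31.7 37. ] [632. 328.] [1. 8.]
```

View pics/w8.png

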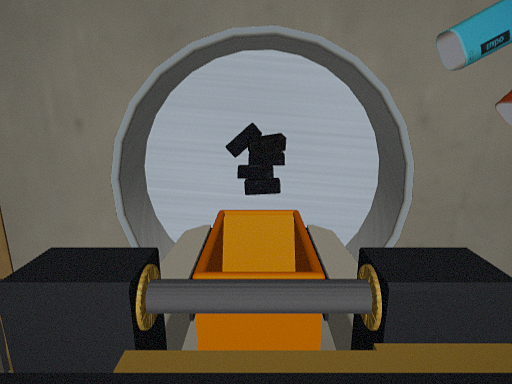

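All five relays lie in the dish: (243,140), (270,143), (272,157), (255,172) and (262,186). The cup is empty. Now I'll back out and right it by rolling its front face over the near rim from outside.

Emit:
jog_arm:
  moves:
    - [0, 0, -0.8, 0, -1]
    - [0, 0, -0.9, 0, -1]
    - [-0.8, 0, 0, 0, -1]
    - [-1.6, 0, 0, 0, -1]
    - [-1.8, 0, 0, 0, -1]
    - [-1.5, 0, 0, 0, -1]
    - [-0.8, 0, 0, 0, -1]
    - [-0.2, 0, 0.5, 0, -1]
    - [0, 0, 0.3, 0, -1]
    - [0, 0, 0.2, 0, -1]
    - [0, 0, 0, 0, -1]
  squeeze: 8

```text
time_s: 24.2
position: [552.4, 201.2, 89.5]
tcp_rot: [-3.141, -0.0, 1.578]
wrist_force: [0.6, -0.5, -0.8]
opening: 50.0
grip_force: 8.0
```

Emit:
jog_arm:
  moves:
    - [-0.2, 0, 0.1, 0, -1]
    - [-0.4, 0, 0.1, 0, -1]
    - [-0.4, 0, 0.15, 0, -1]
    - [-0.4, 0, 0.2, 0, -1]
    - [-0.4, 0, 0.25, 0, -1]
    - [0, 0, 0, 0, -1]
  squeeze: 6

```text
time_s: 24.7
position: [552.6, 181.8, 81.7]
tcp_rot: [-3.141, 0.0, 1.577]
wrist_force: [-0.5, 0.2, -0.1]
opening: 49.8
grip_force: 6.0
```

```bash
python3 - <<'E'
from h import *
go(553,186,80,np.pi/2)
back()
E
```

```text
t 24.7 pos [552.6 181.8  81.7] rot [-3.141  0.     1.577] shift cm [0.42 0.04 0.17] turn 0.006 q [ 0.24  0.59  1.68 -0.    0.87  0.23] op 49.8
 plane n(fwd,lat,up) [ 0.33 -0.04 -0.94] elev 70.6 off -38.5 N 300 ext lo [-68. -25.  15.] hi [ 2. 26. 42.]
 plane n(fwd,lat,up) [ 0. -1. -0.] elev 85.1 off -24.7 N 158 ext lo [-65.  23. -32.] hi [13. 26. 39.]
 plane n(fwd,lat,up) [ 0.95 -0.    0.31] elev -18.1 off -57.0 N 140 ext lo [-68. -24. -23.] hi [-51.  22.  21.]
```

Emit:
jog_arm:
  moves:
    - [-0.1, 0, 0.3, 0, -1]
    - [-0.1, 0, 0.3, 0, -1]
    - [-0.2, 0, 0.28, 0, -1]
    - [-0.25, 0, 0.27, 0, -1]
    - [-0.25, 0, 0.27, 0, -1]
    - [0, 0, 0, 0, -1]

```text
time_s: 25.25
position: [552.4, 173.2, 67.2]
tcp_rot: [-3.141, 0.0, 1.577]
wrist_force: [0.5, -0.2, -0.8]
opening: 50.1
grip_force: 6.0
```

```bash
python3 - <<'E'
from h import *
go(553,170,66,np.pi/2)
back()
E
```

```text
t 25.25 pos [552.4 173.2  67.2] rot [-3.141  0.     1.577] shift cm [-0.32  0.06  0.12] turn 0.007 q [ 0.22  0.61  1.69 -0.    0.84  0.22] op 50.1
 plane n(fwd,lat,up) [ 0.61  0.02 -0.79] elev 52.1 off -41.5 N 307 ext lo [-69. -25.  -0.] hi [-11.  25.  44.]
 plane n(fwd,lat,up) [0.01 1.   0.  ] elev -21.3 off 24.3 N 146 ext lo [-66.  22. -28.] hi [-3. 26. 42.]
 plane n(fwd,lat,up) [ 0.62  0.03 -0.79] elev 52.0 off -44.4 N 97 ext lo [-70. -24.   2.] hi [-15.  22.  46.]
```

Emit:
jog_arm:
  moves:
    - [-0.15, 0, 0.3, 0, -1]
    - [-0.15, 0, 0.3, 0, -1]
    - [-0.12, 0, 0.3, 0, -1]
    - [-0.1, 0, 0.3, 0, -1]
    - [-0.05, 0, 0.3, 0, -1]
    - [0, 0, 0, 0, -1]

```text
time_s: 25.8
position: [552.5, 167.8, 52.2]
tcp_rot: [-3.141, 0.0, 1.578]
wrist_force: [1.0, -0.7, -1.0]
opening: 50.0
grip_force: 6.0
```

```bash
python3 - <<'E'
from h import *
go(553,165,47,np.pi/2)
back()
E
```

```text
t 25.8 pos [552.5 167.8  52.2] rot [-3.141  0.     1.578] shift cm [-0.28  0.05  0.52] turn 0.007 q [ 0.21  0.63  1.7  -0.    0.81  0.21] op 50.0
 plane n(fwd,lat,up) [ 0.87  0.01 -0.49] elev 29.3 off -44.4 N 335 ext lo [-65. -26. -23.] hi [-28.  26.  39.]
 plane n(fwd,lat,up) [ 0. -1.  0.] elev -16.3 off -24.4 N 151 ext lo [-66.  22. -39.] hi [-7. 26. 35.]
 plane n(fwd,lat,up) [ 0.87  0.03 -0.5 ] elev 29.8 off -41.2 N 93 ext lo [-62. -26. -26.] hi [-24.  21.  37.]
```

Emit:
jog_arm:
  moves:
    - [0, 0, 0.25, 0, -1]
    - [0, 0, 0.25, 0, -1]
    - [0, 0, 0.25, 0, -1]
    - [0, 0, 0.2, 0, -1]
    - [0, 0, 0, 0, -1]

```text
time_s: 26.27
position: [552.6, 168.0, 43.0]
tcp_rot: [-3.141, 0.0, 1.578]
wrist_force: [0.3, -0.4, -0.4]
opening: 50.2
grip_force: 6.0
```

```bash
python3 - <<'E'
from h import *
go(553,165,42,np.pi/2)
back()
E
```

```text
t 26.27 pos [552.6 168.   43. ] rot [-3.141  0.     1.578] shift cm [-0.3   0.04  0.1 ] turn 0.007 q [0.21 0.65 1.71 0.   0.79 0.21] op 50.2
 plane n(fwd,lat,up) [ 0.97 -0.02 -0.25] elev 14.3 off -45.7 N 318 ext lo [-59. -25. -38.] hi [-38.  27.  31.]
 plane n(fwd,lat,up) [ 0.01  1.   -0.01] elev 36.8 off 24.2 N 142 ext lo [-59.  22. -44.] hi [ 0. 26. 31.]
 plane n(fwd,lat,up) [ 0.04 -1.    0.04] elev -49.1 off 22.8 N 78 ext lo [-49. -26. -18.] hi [ 40. -19.  31.]
```

Emit:
jog_arm:
  moves:
    - [0, 0, 0.1, 0, -1]
    - [-0.3, 0, 0, 0, -1]
    - [-0.3, 0, -0.05, 0, -1]
    - [-0.3, 0, 0, 0, -1]
    - [-0.3, 0, 0, 0, -1]
    - [0, 0, 0, 0, -1]

```text
time_s: 26.82
position: [552.8, 155.3, 42.9]
tcp_rot: [-3.141, 0.0, 1.577]
wrist_force: [0.0, 0.2, 0.3]
opening: 50.2
grip_force: 6.0
```

```bash
python3 - <<'E'
from h import *
go(553,165,42,np.pi/2)
back()
E
```

```text
t 26.82 pos [552.8 155.3  42.9] rot [-3.141  0.     1.577] shift cm [0.97 0.02 0.09] turn 0.007 q [ 0.19  0.64  1.71 -0.    0.78  0.19] op 50.2
 plane n(fwd,lat,up) [ 0.98 -0.02 -0.18] elev 10.2 off -45.5 N 321 ext lo [-55. -25. -42.] hi [-39.  26.  31.]
 plane n(fwd,lat,up) [0. 1. 0.] elev -50.7 off 24.5 N 140 ext lo [-56.  22. -43.] hi [-0. 26. 27.]
 plane n(fwd,lat,up) [ 0.01 -1.   -0.04] elev 73.0 off 21.8 N 98 ext lo [-55. -25. -36.] hi [ 44. -20.  28.]
```

The tilt is 10° with the foot on the bench, so releasing lets it settle flat.

Emit:
jog_arm:
  moves:
    - [0, 0, 0, 0, 0.1]
    - [0, 0, 0, 0, 0.2]
    - [0, 0, 0, 0, 0.3]
    - [0, 0, 0, 0, 0.5]
    - [0, 0, 0, 0, 0.8]
    - [0, 0, 0, 0, 1]
    - [0, 0, 0, 0, 1]
    - [0, 0, 0, 0, 1]
    - [0, 0, 0, 0, 1]
    - [0, 0, 0, 0, 1]
    - [0, 0, 0, 0, 1]

```text
time_s: 27.78
position: [552.9, 156.0, 42.9]
tcp_rot: [3.142, -0.0, 1.578]
wrist_force: [0.4, -0.3, -0.4]
opening: 92.9
grip_force: 0.0
```

Emit:
jog_arm:
  moves:
    - [0, 0, -1, 0, 1]
    - [0, 0, -2.5, 0, 1]
    - [0, 0, -3, 0, 1]
    - [0, 0, -3, 0, 1]
    - [0, 0, -3, 0, 1]
    - [0, 0, -2, 0, 1]
    - [0, 0, 0, 0, 1]

```text
time_s: 28.37
position: [554.7, 156.4, 193.2]
tcp_rot: [3.134, -0.001, 1.578]
wrist_force: [-0.7, 0.7, 0.1]
opening: 92.5
grip_force: 0.0
```

```bash
python3 - <<'E'
from h import *
s=read_state(); print(s["time_s"],s["position"].round() if hasattr(s["position"],'round') else s["position"])
im,d=imaging.capture("scene"); w=world("scene",d)
hsv=cv2.cvtColor(im,cv2.COLOR_RGB2HSV); m=(hsv[...,0]>3)&(hsv[...,0]<22)&(hsv[...,1]>200)&(d>0)&(np.hypot(w[...,0]-553,w[...,1]-140)<90)
p=w[m]; print(len(p),"z",np.percentile(p[:,2],[1,50,99]).round(1))
t=p[p[:,2]>64]; print("rim rect",cv2.minAreaRect(t[:,:2].astype(np.float32)))
b=p[p[:,1]<np.percentile(p[:,1],40)]; 
lo=b[b[:,2]<25];hi=b[b[:,2]>50]; print("back y low/high",lo[:,1].min().round(1),hi[:,1].min().round(1))
k=(im.max(2)<70)&(np.hypot(w[...,0]-553,w[...,1]-290.5)<84)&(w[...,2]<45)&(w[...,2]>3); print("relays",k.sum(),np.percentile(w[k],[5,95],axis=0).round())
E
```

```text
28.3667 [555. 156. 193.]
931 z [ 4.3 48.9 73.5]
rim rect ((552.343505859375, 140.58193969726562), (53.377811431884766, 89.6364517211914), 0.878545880317688)
back y low/high 95.3 96.1
relays 105 [[535. 279.   9.]
 [567. 317.  19.]]
```

```bash
python3 -c "
from workcell import bot; print(bot.sign_off())"
```

```text
the job is handed in; nothing more can be done
None
```

I handed the job in at about 28 s: all five relays are in the dish, the empty orange cup stands upright on the bench about 165 mm from the dish centre, and the arm never came near the grey cup; the hand-in returned no verdict.

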